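# Lever open a floor-socket lid with a flat screwdriver

## Task

Open this floor-socket outlet for inspection: with the blade of the flat screwdriver in the notch at the lid's front edge, lever the lid up off its spring catches without forcing it, and swing it right back to its stop. Then lay the screwdriver down flat on the green mat without dropping it, and leave the parts tray, the switch plate and the carton where they are.

Things in the scene. Friction and masses are not known exactly. Their poses are not given: they have to be found in the camera images.
- floor_box: Floor-socket outlet, fixed: jig plate 170 x 170 x 12, steel tub 120 x 120, on it a level brass frame 150 (x) x 140 (y) x 10. Origin: centre of the underside; z up; x runs from the notch side (-x, towards the robot) to the hinge side. The frame stands on levelling screws: its top is 62 to 84 above the bench, not reported: feel for it. Levering loads it with about 30 N; over 50 N harms it.
- lid (a joint): Angle of the lid, 94 x 94 x 4, brass with grey inlay, flush in the frame: 0 shut, 1.92 rad at its stop. Front edge at floor_box x = -47; hinge line along y at x = +47, 2 below the frame's top. Notch and catches: see datum_mark. Off the catches the 0.3 kg lid turns stiffly (about 4 N at its edge) and stays at any angle.
- datum_mark (a point): Black line on the jig plate (floor_box x = -80, y = 0, z = 12; axes as floor_box), in line with the notch. Dark notch in the frame: floor_box x = -62 to -48, y = -11 to +11; the frame's rim before it (x = -75 to -62) is the fulcrum. Its floor, 10 below the frame's top, runs on under the lid to x = -34 (slot 6 high). 13 N up at the lid's edge frees its spring catches after 3.5 of rise.
- screwdriver: Flat screwdriver, 185 long, 0.11 kg, lying on the mat. Red and black square handle 26 x 26, from x = -65 to +30; round shank of diameter 7 to x = +90; flat blade 30 long, 9 wide, 2 thick (thin in z) to x = +120. Origin: on the underside of the handle, at its best grip and near the centre of mass; the tool's axis is 13 above it (z); x points to the blade.
- screwdriver_tip (a point): Middle of the blade's end, 120 ahead of the screwdriver's origin and 13 above it; axes as screwdriver.
- mat: Green mat, 260 (x) x 160 (y) x 3, fixed to the bench. Origin: centre of its underside.
- parts_tray: Bystander: blue steel tray of small parts, 200 x 140 x 35 high. Origin: centre of its underside.
- switch_plate: Bystander: brass switch plate with openings, 86 x 146 x 5, lying flat. Origin: centre of its underside.
- carton: Bystander: small white and blue carton, 60 x 45 x 75 high. Origin: centre of its underside.
There are look-alikes about, which are no part of the job. Of the things that look like the screwdriver, the middle-sized one is meant.

How it is judged (in metres and radians):
On the way, in this order (a step that is already met when the one before it is completed fails the run):
1. the lid has come off its catches, levered up by the screwdriver (value of joint lid above 0.06 rad and contact force between screwdriver and lid above 0.5 N), for 0.05 s.
2. the lid is swung right back (value of joint lid above 1.75 rad), for 0.2 s.
At the end, for the whole second after the job is handed in: The lid stands open past 1.75 rad (its stop is at 1.92); the screwdriver lies at rest on the mat, its length within 0.2 rad of level, its origin within 120 mm along and 75 mm across of the mat's centre and less than 33 mm above the mat's underside (value of joint lid above 1.75 rad and x of screwdriver in the frame of mat between -0.12 and 0.12 m and y of screwdriver in the frame of mat between -0.075 and 0.075 m and z of screwdriver in the frame of mat below 0.033 m and angle between screwdriver's own x axis and vertical between 1.37 and 1.77 rad and linear speed of screwdriver below 0.02 m/s); the robot touches nothing.
It fails at once if the screwdriver presses on the outlet with more than 50 N in all (contact force between screwdriver and floor_box above 50 N).
It fails at once if the screwdriver is dropped from more than about 25 mm (linear speed of screwdriver above 0.7 m/s and contact force between screwdriver and the fingers below 0.05 N).
It fails at once if the parts tray, the switch plate or the carton is moved by more than 20 mm (distance of any of parts_tray, switch_plate, carton from where it was at the start of the episode above 0.02 m).
It also fails if it takes over 64 s, if anything falls off the work surface, if the arm or the gripper's body presses on something with over 40 N, if the wrist force passes 120 N, or if a joint passes its speed limit or range.

## Robot

A 6-joint arm with a two-finger parallel gripper is mounted at the origin on the work surface. World frame = base frame: x ahead of the robot, y to its left, z up, the work surface at z = 0. Lengths are in m, angles in degrees, forces in N, time in s.
With the tool pointing down it reaches from about 0.4 to 0.825 m from the base axis. Payload 7 kg.
Tool frame: the origin (TCP) lies midway between the tips of the shut fingers; the grasp point (between the pads) lies r.grip_depth behind it (r.grip_depth is the distance from the TCP to the grasp point, in m); z points along the fingers, y is the line along which they close (so a half turn about z gives the same grasp; the last joint's range is limited). The gripper opens to 88 mm and grips with 3 to 60 N. Pads are 19 mm wide; open, the fingers measure 130 mm over their backs; the gripper's body (78 mm by 193 mm) begins 47 mm behind the grasp point.
Start: joints at [-49.154, 20.546, 0.682, 0, -70.136, -16.507], TCP at [0.278, -0.615, 0.227] pointing down, gripper open.
Joint ranges: [-176.03, 176.03], [-82.01, 121.73], [-58.28, 71.71], [-173.87, 95.51], [-174.79, -0.11], [-173.66, 173.66]. Speed limits (degrees/s): [136.94, 136.94, 172.46, 180, 180, 180].

## Interface

Orientations are given as [roll, pitch, yaw] about the fixed x, y, z axes, in that order (R = Rz(yaw) Ry(pitch) Rx(roll)).
In Python, from plant import r gives the robot as it stands.
- The arm moves only by the tool hand_motion, called as name([rows], argument=value, ...), one row to a line, values as JSON. Schema: {"type":"object","properties":{"ticks":{"type":"array","items":{"type":"object","properties":{"sx":{"type":"number"},"sy":{"type":"number"},"sz":{"type":"number"},"drx":{"type":"number"},"dry":{"type":"number"},"drz":{"type":"number"}},"additionalProperties":false},"minItems":1,"maxItems":12},"jaw":{"type":"number"},"grip_force":{"type":"number"},"only":{"type":"string"},"quiet":{"type":"boolean"},"lines":{"type":"string"}},"required":["ticks"],"additionalProperties":false}. ticks is a list of rows, 1 to 12 of them, each an object with the fields sx, sy, sz (the shift in shares of 0.5 m (1.0 is 0.5 m)), drx, dry, drz (a rotation vector in shares of 180 degrees (1.0 is 180 degrees)); a field left out counts as zero; each row is the pose to reach, as a shift and turn from the pose commanded when the call began, along the tool's axes at that moment; what a row does not reach only later rows make up. A row lasts 1/12 s, in which the tool goes at most 0.0417 m and 7.16 degrees, less where a joint would pass 70% of its speed; a pose out of reach is approached as far as the arm can. jaw is the finger opening in m, set as the call begins (left out keeps the last). The fingers move at their own pace and stop on an object; grip_force is the grip in N (left out, the last holds). Time passes only in rows, so rows that do not move let the fingers close. The tool returns the time, the measured TCP pose, the force, the opening and the grip force at its end. only (a regular expression) keeps the lines of the reply that match it, lines (a string "A,B") keeps lines A to B, and quiet returns only ok. Input that does not fit is refused with a message, and nothing moves.
- r.get_state(): the state, without advancing time (a new reading comes with each control period).
- r.capture(name): name is "scene" or "top" or "wrist"; returns a dict with "frame" (400x640x3 uint8, red, green, blue), "z_map" (400x640 float32, m along the optical axis (not along the pixel's ray), 0 where there is no reading), "fx", "fy", "cx", "cy" (pixels), "D" ([k1, k2, p1, p2, k3] as OpenCV has them; the pictures are not rectified), "cam_to_world" (4x4, takes a point from camera to world coordinates). Camera axes: x right, y down, z forward; pixel columns grow to the right and rows downward; lengths in m; the calibration is good to about 2 mm. A picture is of the moment at which its call begins.
- r.close_job(): hands the job in; it is judged then, once.
The state is a dict: "time_s": time; "joints": joint angles; "qd": joint speeds; "joint_torque": joint torques, N m; "tcp_pos": TCP position; "eef_rot": TCP orientation; "contact_force": force on the tool from outside, world axes, zero at the start; "moment": the same for the moment, N m; "gripper_width": finger opening in m; "gripper_force": force on a finger pad.
Only numpy, scipy, OpenCV 4.12 (cv2) and the standard library are available. Lean on these libraries where they do the work, as an engineer would, in place of code of your own. Each camera call takes 0.05 s, during which the arm holds its last target. There are 200 camera calls.

## Working session

There is one attempt and no reset: what is moved stays moved. The work goes in short steps, Python scripts to look and compute and a tool call to move; the robot and the scene stay as the last step left them, time stands still between calls to the robot, and variables do not carry over. Pictures are saved under pics/ and viewed, at most 10 in all, crops included, and the job is handed in when it is done.

```bash
ls; mkdir -p pics; python3 - <<'E'
from plant import r
import cv2,numpy as np
s=r.get_state(); print({k:np.round(v,3) for k,v in s.items()}, r.grip_depth)
ims=[]
for n in("scene","top"):
    c=r.capture(n); np.savez(f"{n}0.npz",**c)
    cv2.imwrite(f"pics/{n}0.png",c["frame"][:,:,::-1])
    print(n,c["fx"],c["cx"],c["cy"],c["D"],np.round(c["cam_to_world"],3).tolist())
E
```

```text
pics
{'time_s': np.float64(0.0), 'joints': array([-4.9153e+01,  2.0593e+01,  6.3400e-01, -2.1000e-02, -7.0135e+01,
       -1.6507e+01]), 'qd': array([ 0.029, -0.014, -0.124, -0.074,  0.046,  0.058]), 'joint_torque': array([ 2.0000e-03, -5.8271e+01,  2.9306e+01,  6.9970e+00,  7.0000e-03,
       -0.0000e+00]), 'tcp_pos': array([ 0.278, -0.615,  0.226]), 'eef_rot': array([ 1.79904e+02, -8.00000e-03, -1.55667e+02]), 'contact_force': array([ 0.059, -0.378, -0.348]), 'moment': array([ 0.03 , -0.01 , -0.005]), 'gripper_force': np.float64(0.0), 'gripper_width': np.float64(0.088)} 0.0188
scene 514.7561448541645 321.1186705082895 195.82962456088006 [-0.00206284  0.          0.          0.          0.        ] [[-0.87, 0.342, -0.355, 1.076], [0.493, 0.606, -0.625, 0.778], [0.002, -0.718, -0.696, 1.068], [0.0, 0.0, 0.0, 1.0]]
top 364.2438459195462 316.8811226838512 198.00140015448386 [-0.07000248  0.          0.          0.          0.        ] [[-0.028, -0.975, 0.22, 0.335], [-1.0, 0.028, -0.002, -0.121], [-0.004, -0.22, -0.976, 1.015], [0.0, 0.0, 0.0, 1.0]]
```

View pics/top0.png

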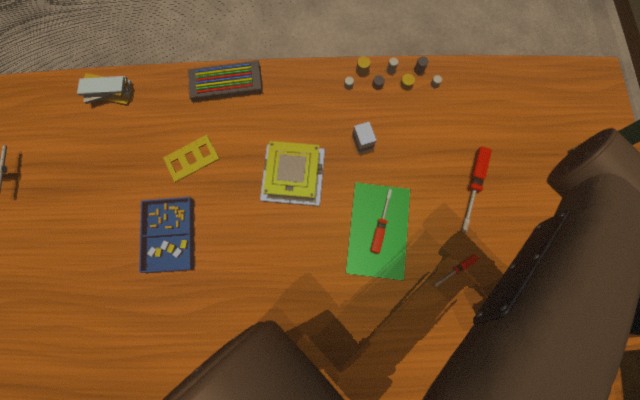

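View pics/scene0.png

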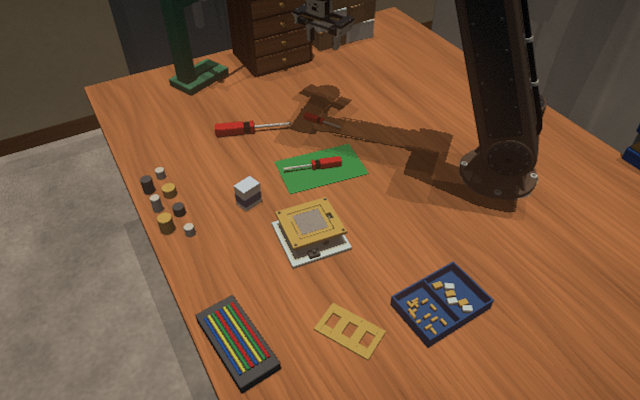

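The top view shows three screwdrivers: mat (382,220), large (478,188) and small (458,268). The one on the mat is the middle-sized one, and the description says it lies on the mat. The outlet is at (292,172) with its dark notch at about (290,188), facing the robot. Next I'll measure the poses and check this in a crop.

```bash
cat > h.py <<'E'
import numpy as np,cv2
def ray(c,uv):
    K=np.array([[c["fx"],0,c["cx"]],[0,c["fy"],c["cy"]],[0,0,1]],float)
    p=cv2.undistortPoints(np.array(uv,float).reshape(-1,1,2),K,np.array(c["D"],float)).reshape(-1,2)
    return np.c_[p,np.ones(len(p))]
def plane(c,uv,z):
    T=c["cam_to_world"]; d=ray(c,uv)@T[:3,:3].T; o=T[:3,3]
    return o+d*((z-o[2])/d[:,2])[:,None]
def depth(c,uv):
    T=c["cam_to_world"]; uv=np.array(uv).reshape(-1,2); z=c["z_map"][uv[:,1].astype(int),uv[:,0].astype(int)]
    return (ray(c,uv)*z[:,None])@T[:3,:3].T+T[:3,3]
def comps(m,n=3,amin=20):
    k,l,s,_=cv2.connectedComponentsWithStats(m.astype(np.uint8))
    i=[j for j in 1+np.argsort(-s[1:,4]) if s[j,4]>=amin][:n]
    return [np.argwhere(l==j)[:,::-1] for j in i]
E
python3 - <<'E'
from h import *
import glob
big=[]
for n in("top","scene"):
    c=dict(np.load(n+"0.npz")); f=c["frame"]; hsv=cv2.cvtColor(f,cv2.COLOR_RGB2HSV); H,S,V=cv2.split(hsv)
    print(n)
    g=comps((H>45)&(H<80)&(S>120)&(V>60),2,300)
    for p in g:
        print(" green px",p.mean(0),len(p)); 
        w=plane(c,p,.003)[:,:2].astype(np.float32); print("  ",cv2.minAreaRect(w))
    red=comps(((H<5)|(H>174))&(S>180)&(V>90),5,15)
    for p in red:
        w=depth(c,p); print(" red",p.mean(0).round(),len(p),w.mean(0).round(3), cv2.minAreaRect(plane(c,p,.02)[:,:2].astype(np.float32)))
    a=np.argwhere(np.ones(f.shape[:2]))[:,::-1]; W=depth(c,a).reshape(400,640,3)
    # outlet top: depth band
    if n=="top": sl=(slice(130,215),slice(250,335))
    else: sl=(slice(190,270),slice(262,360))
    z=W[sl][...,2]; m=np.zeros(f.shape[:2],bool); m[sl]=(z>.055)&(z<.1)
    for p in comps(m,1): 
        w=W[p[:,1],p[:,0]]; print(" frame z",np.percentile(w[:,2],[10,50,90]).round(4), cv2.minAreaRect(plane(c,p,np.median(w[:,2]))[:,:2].astype(np.float32)))
    m[:]=0; m[sl]=(z>.006)&(z<.018)
    p=np.argwhere(m)[:,::-1]; w=W[p[:,1],p[:,0]]; print(" jig",np.median(w[:,2]),cv2.minAreaRect(plane(c,p,.012)[:,:2].astype(np.float32)))
    if n=="top": crop=f[140:290,240:500]
    else: crop=f[110:270,210:370]
    crop=cv2.resize(crop,None,fx=400/crop.shape[1]*1.0*(2 if n=="top" else 1),fy=400/crop.shape[1]*(2 if n=="top" else 1),interpolation=cv2.INTER_CUBIC)
    cv2.imwrite(f"pics/crop_{n}.png",crop[:600,:,::-1])
E
```

```text
top
 green px [378.13576516 231.78976905] 4633
   ((0.46676766872406006, -0.29287993907928467), (0.1579264998435974, 0.2573060691356659), 81.59847259521484)
 red [483. 166.] 65 [ 0.637 -0.599  0.036] ((0.6399477124214172, -0.6002333164215088), (0.029874972999095917, 0.06925022602081299), 69.7997817993164)
 red [244.  73.] 17 [0.949 0.088 0.035] ((0.9588544368743896, 0.09029370546340942), (0.005030833650380373, 0.03709777072072029), 4.779533386230469)
 red [478. 187.] 17 [ 0.575 -0.578  0.034] ((0.5777753591537476, -0.5838032960891724), (0.01627083495259285, 0.011748084798455238), 49.23199462890625)
 red [466. 264.] 16 [ 0.362 -0.524  0.02 ] ((0.3612404763698578, -0.5229507684707642), (0.009370625950396061, 0.020058894529938698), 40.028465270996094)
 red [227.  76.] 15 [0.944 0.14  0.035] ((0.9529514908790588, 0.14575015008449554), (0.005773162469267845, 0.03166275471448898), 8.176678657531738)
 frame z [0.0608 0.0633 0.0654] ((0.6328266859054565, -0.053650036454200745), (0.140582874417305, 0.1520831286907196), 83.0653305053711)
 jig 0.011408437267610538 ((0.6405363082885742, -0.05336
[... 559 characters left out ...]
06 0.153 0.036] ((0.9034815430641174, 0.13872282207012177), (0.006182036362588406, 0.17190100252628326), 5.868109226226807)
 red [330. 160.] 103 [ 0.443 -0.281  0.029] ((0.4378899335861206, -0.2903738021850586), (0.023723455145955086, 0.06589679419994354), 73.09507751464844)
 red [251. 124.] 25 [ 0.583 -0.567  0.036] ((0.5749062299728394, -0.5878353714942932), (0.03492455929517746, 0.013130124658346176), 77.11963653564453)
 frame z [0.0613 0.0645 0.0674] ((0.6367596983909607, -0.050662048161029816), (0.14793138206005096, 0.15158449113368988), 83.41230773925781)
 jig 0.012413976572738905 ((0.6245673894882202, -0.07972361147403717), (0.29253095388412476, 0.2654016315937042), 59.37345504760742)
```

View pics/crop_top.png

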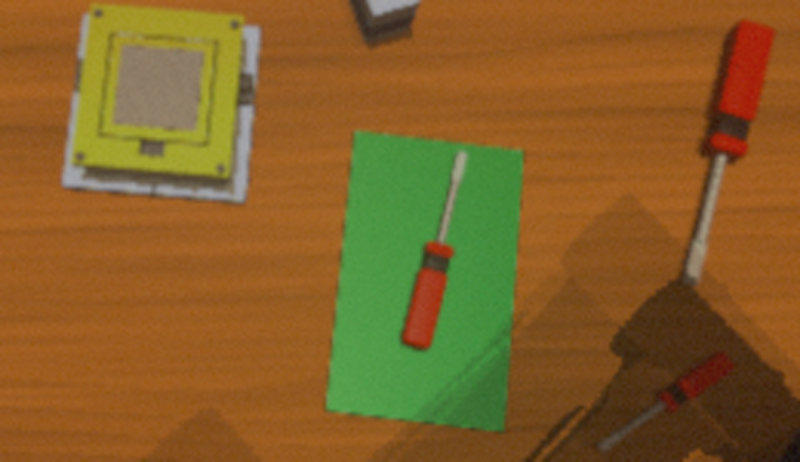

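The crop confirms three sizes: large about 262 px, mat about 197 px and small about 150 px. The mat one is the middle-sized one, so it is the one meant. The notch is at crop (151,148) and the datum line at crop (153,188). I'll compute the tool axis from both views.

```bash
python3 - <<'E'
from h import *
for n in("top","scene"):
    c=dict(np.load(n+"0.npz")); f=c["frame"]; hsv=cv2.cvtColor(f,cv2.COLOR_RGB2HSV); H,S,V=cv2.split(hsv)
    g=comps((H>45)&(H<80)&(S>120)&(V>60),1,300)[0]
    m=np.zeros(f.shape[:2],np.uint8); cv2.fillConvexPoly(m,cv2.convexHull(g.astype(np.int32)),1)
    m=cv2.erode(m,np.ones((3,3)))
    gm=(H>40)&(H<85)&(S>90)
    p=comps((m>0)&~gm,1)[0]
    w=plane(c,p,.016)[:,:2]
    mu=w.mean(0); d=np.linalg.svd(w-mu)[2][0]; d*=np.sign(d[0]); t=(w-mu)@d
    print(n,len(p),"yaw",np.degrees(np.arctan2(d[1],d[0])),"tip",mu+d*t.max(),"butt",mu+d*t.min(),"len",np.ptp(t))
    # shank+blade only (thin): direction
    red=((H<10)|(H>170))&(S>120); k=red[p[:,1],p[:,0]]
    wr=plane(c,p[k],.022)[:,:2]; mr=wr.mean(0); tip=mu+d*t.max(); d2=(tip-mr)/np.linalg.norm(tip-mr)
    tr=(wr-tip)@d2
    print("  red centre",mr,"range from tip",tr.min(),tr.max(),"yaw2",np.degrees(np.arctan2(d2[1],d2[0])))
# dark notch in top and scene
    a=(slice(175,215),slice(265,320)) if n=="top" else (slice(205,225),slice(318,345))
    m=np.zeros(f.shape[:2],bool); m[a]=(V[a]<95)
    for q in comps(m,4,4): print("  dark",q.mean(0),len(q),plane(c,q.mean(0),.064).round(4),plane(c,q.mean(0),.012).round(4))
E
```

```text
top 440 yaw -17.41372747563138 tip [ 0.58033804 -0.33082535] butt [ 0.40254642 -0.27506206] len 0.18633143304636468
  red centre [ 0.44346964 -0.28754537] range from tip -0.18437444734893346 -0.09034617288511176 yaw2 -17.54779074575037
  dark [291.13333333 196.86666667] 90 [[ 0.5545 -0.0539  0.064 ]] [[ 0.5664 -0.0503  0.012 ]]
  dark [288. 186.] 5 [[ 0.5848 -0.0458  0.064 ]] [[ 0.5984 -0.0417  0.012 ]]
scene 390 yaw -16.747731383423666 tip [ 0.58281883 -0.33014907] butt [ 0.4032117  -0.27610122] len 0.1875630315638407
  red centre [ 0.45005375 -0.28271548] range from tip -0.18330289253129342 -0.08922775399684162 yaw2 -19.660521090914187
  dark [329.05555556 215.        ] 18 [[ 0.5817 -0.0481  0.064 ]] [[ 0.5561 -0.0909  0.012 ]]
```

The manual's scale: shifts go in shares of 0.5 m and turns go in shares of 180 degrees. Converting my numbers, -0.303 m / 0.5 = -0.606, -0.273 m / 0.5 = -0.546, 41.6 degrees / 180 = 0.2311.

```bash
cat >> h.py <<'E'
from scipy.spatial.transform import Rotation as Ro
def delta(pos,rpy):
    """shift/turn in tool axes from the measured pose to the wanted TCP pose"""
    from plant import r
    s=r.get_state(); R0=Ro.from_euler("xyz",s["eef_rot"],degrees=True)
    return np.r_[R0.inv().apply(np.array(pos)-s["tcp_pos"]).round(4),np.degrees((R0.inv()*Ro.from_euler("xyz",rpy,degrees=True)).as_rotvec()).round(1)]
E
python3 -c "
from h import *
print(delta([.466,-.295,.12],[180,0,162.7]).tolist())"
```

```text
[-0.303, 0.2136, 0.106, 0.1, -0.0, 41.6]
```

hand_motion([
  {"sx": -0.06,"sy": 0.04,"sz": 0.02,"drz": 0.0222},
  {"sx": -0.12,"sy": 0.086,"sz": 0.04,"drz": 0.0444},
  {"sx": -0.182,"sy": 0.128,"sz": 0.064,"drz": 0.0722},
  {"sx": -0.242,"sy": 0.172,"sz": 0.086,"drz": 0.0944},
  {"sx": -0.304,"sy": 0.214,"sz": 0.106,"drz": 0.1167},
  {"sx": -0.364,"sy": 0.256,"sz": 0.128,"drz": 0.1389},
  {"sx": -0.424,"sy": 0.3,"sz": 0.15,"drz": 0.1611},
  {"sx": -0.484,"sy": 0.342,"sz": 0.17,"drz": 0.1833},
  {"sx": -0.546,"sy": 0.386,"sz": 0.192,"drz": 0.2056},
  {"sx": -0.606,"sy": 0.428,"sz": 0.214,"drz": 0.2311},
  {"sx": -0.606,"sy": 0.428,"sz": 0.214,"drz": 0.2311},
  {"sx": -0.606,"sy": 0.428,"sz": 0.214,"drz": 0.2311},
], jaw=0.06)

```text
time_s: 1.1
tcp_pos: [0.4665, -0.2933, 0.1187]
eef_rot: [-180.0, -0.1, 162.9]
contact_force: [-0.1, -0.3, 1.0]
gripper_width: 0.0598
gripper_force: 0.0
```

```bash
python3 - <<'E'
from h import *
from plant import r
c=r.capture("wrist"); np.savez("w1.npz",**c); cv2.imwrite("pics/w1.png",c["frame"][:,:,::-1])
f=c["frame"]; H,S,V=cv2.split(cv2.cvtColor(f,cv2.COLOR_RGB2HSV))
red=((H<8)|(H>172))&(S>120)
for p in comps(red,3,200):
    w=plane(c,p,.029)[:,:2].astype(np.float32); print(p.mean(0),len(p),cv2.minAreaRect(w))
E
```

```text
[319.15304218 158.76409108] 2679 ((0.43849244713783264, -0.28582850098609924), (0.02424444444477558, 0.06908734887838364), 72.3890609741211)
[ 23.9117984  168.40549828] 1746 ((0.3720652163028717, -0.5169360637664795), (0.025456666946411133, 0.06137080118060112), 30.697509765625)
[ 46.69057377 133.07581967] 488 ((0.3534364402294159, -0.4850168824195862), (0.02666494809091091, 0.016838915646076202), 45.07944869995117)
```

View pics/w1.png

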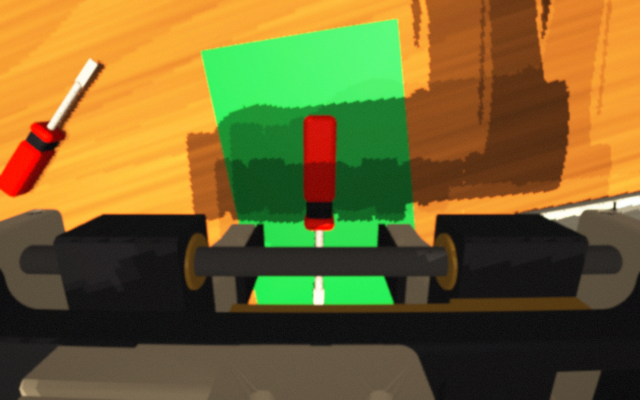

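The wrist view shows the handle at (319,160), centred between the fingers. It agrees with the earlier estimate of origin (0.468,-0.295) and yaw -17.4°. Next I'll descend, grip and lift.

Scaled: 0.112 m / 0.5 = 0.224, 0.108 m / 0.5 = 0.216.

hand_motion([
  {"sx": -0.004,"sy": -0.002,"sz": 0.06},
  {"sx": -0.004,"sy": -0.002,"sz": 0.12},
  {"sx": -0.004,"sy": -0.002,"sz": 0.17},
  {"sx": -0.004,"sy": -0.002,"sz": 0.2},
  {"sx": -0.004,"sy": -0.002,"sz": 0.216},
  {"sx": -0.004,"sy": -0.002,"sz": 0.224},
  {"sx": -0.004,"sy": -0.002,"sz": 0.224},
], jaw=0.06)

```text
time_s: 1.73
tcp_pos: [0.4673, -0.2974, 0.0073]
eef_rot: [-180.0, -0.0, 162.7]
contact_force: [0.0, 0.5, 0.5]
gripper_width: 0.0602
gripper_force: 0.0
```

hand_motion([
  {},
  {},
  {},
  {},
  {},
  {},
  {},
  {},
], jaw=0.0, grip_force=60)

```text
time_s: 2.4
tcp_pos: [0.468, -0.2966, 0.008]
eef_rot: [180.0, 0.0, 162.8]
contact_force: [-0.8, 1.6, 6.1]
gripper_width: 0.0254
gripper_force: 60.0
```

```bash
cat >> h.py <<'E'
BOX=dict(c=np.array([.6355,-.0525]),yaw=-6.8)
GRIP=np.array([-.120,0,-.008])   # tip in tool axes
def want(x,z,a,y=0,dyaw=0):
    """TCP pose for the tip at box (x,y) m, world z, blade pitched down by a deg"""
    B=Ro.from_euler("z",BOX["yaw"],degrees=True); s,c=np.sin(np.radians(a)),np.cos(np.radians(a))
    R=B*Ro.from_matrix(np.array([[-c,0,-s],[0,1,0],[s,0,-c]]))
    tip=B.apply([x,y,0])+np.r_[BOX["c"],z]
    return tip-R.apply(GRIP),R
def go(x,z,a,y=0):
    from plant import r
    s=r.get_state(); R0=Ro.from_euler("xyz",s["eef_rot"],degrees=True); p,R=want(x,z,a,y)
    print("delta",np.r_[R0.inv().apply(p-s["tcp_pos"]).round(4),np.degrees((R0.inv()*R).as_rotvec()).round(1)].tolist(),"F",np.round(s["contact_force"],1),"tip",tipnow(s))
def tipnow(s):
    R0=Ro.from_euler("xyz",s["eef_rot"],degrees=True); t=s["tcp_pos"]+R0.apply(GRIP)
    B=Ro.from_euler("z",BOX["yaw"],degrees=True); d=-R0.apply([1,0,0])
    return np.r_[B.inv().apply(t-np.r_[BOX["c"],0]).round(4),np.degrees(np.arcsin(-d[2])).round(1)]
E
```

hand_motion([
  {"sz": -0.02},
  {"sz": -0.06},
  {"sz": -0.12},
  {"sz": -0.18},
  {"sz": -0.24},
  {"sz": -0.28},
  {"sz": -0.28},
])

```text
time_s: 2.98
tcp_pos: [0.4698, -0.2977, 0.1529]
eef_rot: [-180.0, 0.4, 162.8]
contact_force: [0.7, -0.6, -1.0]
gripper_width: 0.0259
gripper_force: 60.0
```

```bash
python3 -c "
from h import *
go(-.068,.115,27)"
```

```text
delta [0.0899, 0.2509, -0.0102, 2.4, 27.4, -10.2] F [ 0.7 -0.6 -1. ] tip [-0.0175 -0.2848  0.1618 -0.4   ]
```

Scaled: 0.251 m / 0.5 = 0.502, 0.223 m / 0.5 = 0.446, 27.4 degrees / 180 = 0.1522.

hand_motion([
  {"sx": 0.02,"sy": 0.056,"sz": -0.002,"drx": 0.0017,"dry": 0.0167,"drz": -0.0061},
  {"sx": 0.04,"sy": 0.112,"sz": -0.004,"drx": 0.0028,"dry": 0.0333,"drz": -0.0128},
  {"sx": 0.06,"sy": 0.168,"sz": -0.006,"drx": 0.0044,"dry": 0.0506,"drz": -0.0189},
  {"sx": 0.08,"sy": 0.224,"sz": -0.01,"drx": 0.0061,"dry": 0.0678,"drz": -0.025},
  {"sx": 0.1,"sy": 0.278,"sz": -0.012,"drx": 0.0072,"dry": 0.0844,"drz": -0.0317},
  {"sx": 0.12,"sy": 0.334,"sz": -0.014,"drx": 0.0089,"dry": 0.1017,"drz": -0.0378},
  {"sx": 0.14,"sy": 0.39,"sz": -0.016,"drx": 0.0106,"dry": 0.1183,"drz": -0.0439},
  {"sx": 0.16,"sy": 0.446,"sz": -0.018,"drx": 0.0117,"dry": 0.1356,"drz": -0.0506},
  {"sx": 0.18,"sy": 0.502,"sz": -0.02,"drx": 0.0133,"dry": 0.1522,"drz": -0.0567},
  {"sx": 0.18,"sy": 0.502,"sz": -0.02,"drx": 0.0133,"dry": 0.1522,"drz": -0.0567},
  {"sx": 0.18,"sy": 0.502,"sz": -0.02,"drx": 0.0133,"dry": 0.1522,"drz": -0.0567},
  {"sx": 0.18,"sy": 0.502,"sz": -0.02,"drx": 0.0133,"dry": 0.1522,"drz": -0.0567},
])

```text
time_s: 3.98
tcp_pos: [0.4559, -0.0304, 0.1572]
eef_rot: [179.9, -27.5, 173.2]
contact_force: [-0.3, 0.0, -1.5]
gripper_width: 0.0256
gripper_force: 60.0
```

```bash
python3 - <<'E'
from h import *
from plant import r
go(-.068,.115,27)
out=[]
for n,sl in(("top",(slice(150,230),slice(250,350))),("scene",(slice(170,250),slice(280,380)))):
    c=r.capture(n); np.savez(n+"1.npz",**c); out.append(cv2.resize(c["frame"][sl],(500,400),interpolation=cv2.INTER_CUBIC))
cv2.imwrite("pics/hov.png",cv2.resize(np.hstack(out),(800,320))[:,:,::-1])
E
```

```text
delta [0.0003, -0.0007, -0.0057, 0.1, -0.5, -0.0] F [-0.3  0.  -1.5] tip [-7.080e-02  7.000e-04  1.089e-01  2.750e+01]
```

View pics/hov.png

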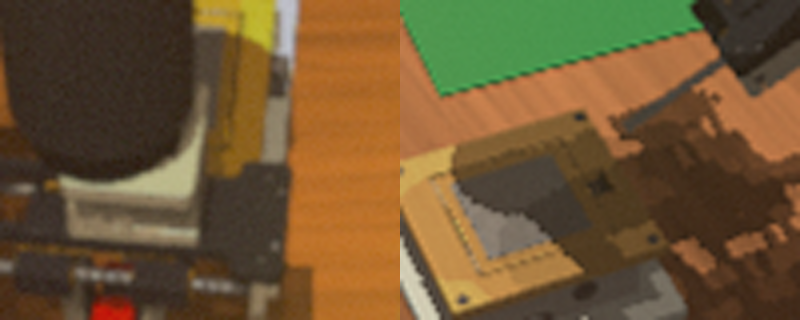

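The top camera's view is blocked by the wrist. The scene crop shows the blade tip at scene px (337,202.5) and the notch centre at about (330.5,216.5).

```bash
python3 - <<'E'
from h import *
c=dict(np.load("scene1.npz"))
B=Ro.from_euler("z",BOX["yaw"],degrees=True)
for uv,z in(((337,202.5),.109),((330.2,216.2),.06),((330.2,216.2),.065),((330.2,216.2),.075)):
    p=plane(c,uv,z)[0]; print(uv,z,p.round(4),B.inv().apply(p-np.r_[BOX["c"],0]).round(4))
E
```

```text
(337, 202.5) 0.109 [ 0.5626 -0.0403  0.109 ] [-0.0739  0.0035  0.109 ]
(330.2, 216.2) 0.06 [ 0.5792 -0.046   0.06  ] [-0.0566 -0.0002  0.06  ]
(330.2, 216.2) 0.065 [ 0.5817 -0.0419  0.065 ] [-0.0547  0.0041  0.065 ]
(330.2, 216.2) 0.075 [ 0.5866 -0.0337  0.075 ] [-0.0507  0.0128  0.075 ]
```

Scaled: 0.0265 m / 0.5 = 0.053, 0.0248 m / 0.5 = 0.0496, -0.5 degrees / 180 = -0.0028.

hand_motion([
  {"sx": -0.0096,"sz": 0.007,"dry": -0.0028},
  {"sx": -0.0156,"sz": 0.0188,"dry": -0.0028},
  {"sx": -0.0218,"sz": 0.0306,"dry": -0.0028},
  {"sx": -0.0278,"sz": 0.0424,"dry": -0.0028},
  {"sx": -0.031,"sz": 0.0496,"dry": -0.0028},
  {"sx": -0.033,"sz": 0.053,"dry": -0.0028},
  {"sx": -0.033,"sz": 0.053,"dry": -0.0028},
])

```text
time_s: 4.67
tcp_pos: [0.4583, -0.0306, 0.1258]
eef_rot: [179.9, -27.0, 173.1]
contact_force: [-0.0, 0.6, -0.5]
gripper_width: 0.0257
gripper_force: 60.0
```

```bash
python3 -c "
from h import *
go(-.068,.070,27)"
```

```text
delta [-0.0039, -0.0007, 0.0075, 0.1, -0.0, -0.1] F [-0.   0.6 -0.5] tip [-6.81e-02  6.00e-04  7.84e-02  2.70e+01]
```

Scaled: 0.0071 m / 0.5 = 0.0142, 0.0053 m / 0.5 = 0.0106.

hand_motion([
  {"sx": -0.0018,"sz": 0.0036},
  {"sx": -0.0036,"sz": 0.0072},
  {"sx": -0.0054,"sz": 0.0106},
  {"sx": -0.0072,"sz": 0.0142},
  {"sx": -0.0072,"sz": 0.0142},
], lines="1,4")

```text
time_s: 5.08
tcp_pos: [0.4584, -0.0305, 0.1181]
eef_rot: [179.9, -27.0, 173.2]
contact_force: [-0.1, 0.1, -1.8]
```

```bash
python3 -c "
from h import *
go(-.068,.070,27)"
```

```text
delta [-0.0003, -0.0009, 0.0007, 0.1, 0.0, -0.0] F [-0.1  0.1 -1.8] tip [-6.79e-02  8.00e-04  7.08e-02  2.70e+01]
```

Scaled: 0.0018 m / 0.5 = 0.0036, -0.0009 m / 0.5 = -0.0018.

hand_motion([
  {"sx": -0.0008,"sz": 0.0018},
  {"sx": -0.0018,"sz": 0.0036},
  {"sx": -0.0018,"sz": 0.0036},
], lines="1,4")

```text
time_s: 5.33
tcp_pos: [0.4585, -0.0305, 0.1163]
eef_rot: [179.9, -27.0, 173.2]
contact_force: [-0.4, -0.1, -1.2]
```

```bash
python3 -c "
from h import *
go(-.068,.070,27)"
```

```text
delta [0.0006, -0.0009, -0.0008, 0.1, 0.0, -0.0] F [-0.4 -0.1 -1.2] tip [-6.78e-02  8.00e-04  6.90e-02  2.70e+01]
```

Scaled: 0.0018 m / 0.5 = 0.0036, -0.0009 m / 0.5 = -0.0018.

hand_motion([
  {"sx": -0.0008,"sz": 0.0018},
  {"sx": -0.0018,"sz": 0.0036},
  {"sx": -0.0018,"sz": 0.0036},
], lines="1,4")

```text
time_s: 5.58
tcp_pos: [0.4585, -0.0305, 0.1143]
eef_rot: [179.9, -27.0, 173.2]
contact_force: [-0.4, -0.4, -1.1]
```

```bash
python3 -c "
from h import *
go(-.068,.070,27)"
```

```text
delta [0.0015, -0.0009, -0.0027, 0.1, 0.0, -0.0] F [-0.4 -0.4 -1.1] tip [-6.78e-02  8.00e-04  6.70e-02  2.70e+01]
```

Scaled: 0.0013 m / 0.5 = 0.0026, 0.0009 m / 0.5 = 0.0018.

hand_motion([
  {"sx": -0.0008,"sz": 0.0018},
  {"sx": -0.0014,"sz": 0.0026},
  {"sx": -0.0014,"sz": 0.0026},
], lines="1,4")

```text
time_s: 5.83
tcp_pos: [0.4585, -0.0305, 0.1128]
eef_rot: [179.9, -27.0, 173.2]
contact_force: [1.1, 0.2, -1.1]
```

```bash
python3 -c "
from h import *
go(-.068,.070,27)"
```

```text
delta [0.0022, -0.0009, -0.0039, 0.1, 0.0, -0.0] F [ 1.1  0.2 -1.1] tip [-6.78e-02  8.00e-04  6.55e-02  2.70e+01]
```

Scaled: 0.0013 m / 0.5 = 0.0026, 0.0009 m / 0.5 = 0.0018.

hand_motion([
  {"sx": -0.0008,"sz": 0.0018},
  {"sx": -0.0014,"sz": 0.0026},
  {"sx": -0.0014,"sz": 0.0026},
], lines="1,4")

```text
time_s: 6.08
tcp_pos: [0.4586, -0.0305, 0.1114]
eef_rot: [179.9, -27.0, 173.2]
contact_force: [0.3, -1.0, -1.3]
```

```bash
python3 -c "
from h import *
go(-.068,.070,27)"
```

```text
delta [0.0029, -0.0009, -0.0052, 0.1, 0.0, -0.0] F [ 0.3 -1.  -1.3] tip [-6.77e-02  8.00e-04  6.41e-02  2.70e+01]
```

Scaled: 0.0009 m / 0.5 = 0.0018, -0.0004 m / 0.5 = -0.0008.

hand_motion([
  {"sx": -0.0004,"sz": 0.0008},
  {"sx": -0.0008,"sz": 0.0018},
  {"sx": -0.0008,"sz": 0.0018},
], lines="1,4")

```text
time_s: 6.33
tcp_pos: [0.4585, -0.0305, 0.1106]
eef_rot: [179.9, -27.0, 173.2]
contact_force: [-0.8, 0.0, 0.4]
```

```bash
python3 -c "
from h import *
go(-.068,.070,27)"
```

```text
delta [0.0032, -0.0008, -0.0059, 0.1, 0.0, -0.0] F [-0.8  0.   0.4] tip [-6.78e-02  8.00e-04  6.33e-02  2.70e+01]
```

Scaled: 0.0009 m / 0.5 = 0.0018, -0.0004 m / 0.5 = -0.0008.

hand_motion([
  {"sx": -0.0004,"sz": 0.0008},
  {"sx": -0.0008,"sz": 0.0018},
  {"sx": -0.0008,"sz": 0.0018},
], lines="1,4")

```text
time_s: 6.58
tcp_pos: [0.4582, -0.0306, 0.1098]
eef_rot: [179.9, -27.0, 173.2]
contact_force: [-1.5, 0.5, 5.0]
```

```bash
python3 -c "
from h import *
go(-.068,.070,27)"
```

```text
delta [0.0034, -0.0008, -0.0068, 0.1, 0.0, -0.0] F [-1.5  0.5  5. ] tip [-6.81e-02  7.00e-04  6.25e-02  2.70e+01]
```

Scaled: 0.0009 m / 0.5 = 0.0018, -0.0004 m / 0.5 = -0.0008.

hand_motion([
  {"sx": -0.0004,"sz": 0.0008},
  {"sx": -0.0008,"sz": 0.0018},
  {"sx": -0.0008,"sz": 0.0018},
], lines="1,4")

```text
time_s: 6.83
tcp_pos: [0.458, -0.0306, 0.1091]
eef_rot: [179.9, -27.0, 173.2]
contact_force: [-4.1, 0.4, 8.1]
```

```bash
python3 -c "
from h import *
go(-.068,.070,27)"
```

```text
delta [0.0035, -0.0007, -0.0075, 0.1, -0.0, -0.0] F [-4.1  0.4  8.1] tip [-6.83e-02  7.00e-04  6.17e-02  2.70e+01]
```

```bash
python3 -c "
from h import *
go(-.0534,.069,35)"
```

```text
delta [-0.01, -0.0007, -0.03, 0.1, 8.0, -0.0] F [-4.1  0.4  8.1] tip [-6.83e-02  7.00e-04  6.17e-02  2.70e+01]
```

Scaled: -0.03 m / 0.5 = -0.06, -0.0045 m / 0.5 = -0.009, 8 degrees / 180 = 0.0444.

hand_motion([
  {"sx": 0.0046,"sz": -0.009},
  {"sx": 0.007,"sz": -0.017},
  {"sx": 0.004,"sz": -0.024,"dry": 0.0111},
  {"sx": -0.004,"sz": -0.036,"dry": 0.0222},
  {"sx": -0.012,"sz": -0.048,"dry": 0.0333},
  {"sx": -0.02,"sz": -0.06,"dry": 0.0444},
  {"sx": -0.02,"sz": -0.06,"dry": 0.0444},
  {"sx": -0.02,"sz": -0.06,"dry": 0.0444},
], lines="1,4")

```text
time_s: 7.5
tcp_pos: [0.4813, -0.0332, 0.1299]
eef_rot: [179.9, -35.0, 173.1]
contact_force: [-0.0, 0.3, -1.9]
```

```bash
python3 -c "
from h import *
go(-.0534,.062,35)"
```

```text
delta [-0.0025, -0.0009, 0.0051, 0.1, 0.0, -0.0] F [-0.   0.3 -1.9] tip [-5.25e-02  8.00e-04  6.77e-02  3.50e+01]
```

Scaled: 0.0061 m / 0.5 = 0.0122, -0.003 m / 0.5 = -0.006.

hand_motion([
  {"sx": -0.0016,"sz": 0.003},
  {"sx": -0.0032,"sz": 0.0062},
  {"sx": -0.0046,"sz": 0.0092},
  {"sx": -0.006,"sz": 0.0122},
  {"sx": -0.006,"sz": 0.0122},
], lines="1,4")

```text
time_s: 7.92
tcp_pos: [0.4793, -0.033, 0.1239]
eef_rot: [179.9, -35.0, 173.2]
contact_force: [0.1, 0.6, -0.6]
```

```bash
python3 -c "
from h import *
go(-.0534,.058,35)"
```

```text
delta [-0.003, -0.0009, 0.0024, 0.1, 0.0, -0.0] F [ 0.1  0.6 -0.6] tip [-5.44e-02  8.00e-04  6.17e-02  3.50e+01]
```

Scaled: 0.0016 m / 0.5 = 0.0032, -0.0011 m / 0.5 = -0.0022.

hand_motion([
  {"sx": -0.0012,"sz": 0.0016},
  {"sx": -0.0022,"sz": 0.0032},
  {"sx": -0.0022,"sz": 0.0032},
], lines="1,4")

```text
time_s: 8.17
tcp_pos: [0.4797, -0.0331, 0.122]
eef_rot: [179.9, -35.0, 173.2]
contact_force: [-0.1, 0.7, -1.1]
```

```bash
python3 -c "
from h import *
go(-.0534,.058,35)"
```

```text
delta [-0.0016, -0.0009, 0.001, 0.1, 0.0, -0.0] F [-0.1  0.7 -1.1] tip [-5.41e-02  8.00e-04  5.98e-02  3.50e+01]
```

Scaled: 0.0012 m / 0.5 = 0.0024, 0.0008 m / 0.5 = 0.0016.

hand_motion([
  {"sx": -0.0012,"sz": 0.0016},
  {"sx": -0.0018,"sz": 0.0024},
  {"sx": -0.0018,"sz": 0.0024},
], lines="1,4")

```text
time_s: 8.42
tcp_pos: [0.48, -0.0331, 0.1208]
eef_rot: [179.9, -34.9, 173.2]
contact_force: [0.2, -0.3, 1.2]
```

```bash
python3 -c "
from h import *
go(-.0534,.058,35)"
```

```text
delta [-0.0006, -0.0008, 0.0002, 0.1, 0.1, -0.0] F [ 0.2 -0.3  1.2] tip [-5.38e-02  8.00e-04  5.86e-02  3.49e+01]
```

Scaled: 0.0012 m / 0.5 = 0.0024, -0.0009 m / 0.5 = -0.0018.

hand_motion([
  {"sx": -0.0012,"sz": 0.0016},
  {"sx": -0.0018,"sz": 0.0024},
  {"sx": -0.0018,"sz": 0.0024},
], lines="1,4")

```text
time_s: 8.67
tcp_pos: [0.4802, -0.0332, 0.1195]
eef_rot: [179.9, -34.9, 173.2]
contact_force: [1.0, 0.4, 4.5]
```

```bash
python3 -c "
from h import *
go(-.0534,.058,35)"
```

```text
delta [0.0003, -0.0008, -0.0008, 0.1, 0.1, -0.0] F [1.  0.4 4.5] tip [-5.36e-02  8.00e-04  5.73e-02  3.49e+01]
```

Scaled: -0.007 m / 0.5 = -0.014, -0.006 m / 0.5 = -0.012.

hand_motion([
  {"sz": -0.0032},
  {"sx": -0.004,"sz": -0.0032},
  {"sx": -0.008,"sz": -0.0032},
  {"sx": -0.012,"sz": -0.0032},
  {"sx": -0.014,"sz": -0.0032},
  {"sx": -0.014,"sz": -0.0032},
], lines="1,4")

```text
time_s: 9.17
tcp_pos: [0.4868, -0.0339, 0.116]
eef_rot: [179.9, -35.0, 173.2]
contact_force: [0.8, 0.1, 0.8]
```

```bash
python3 -c "
from h import *
go(-.0413,.0541,27); go(-.0463,.0541,31)"
```

```text
delta [-0.0067, -0.0009, 0.0131, 0.1, -8.0, -0.0] F [0.8 0.1 0.8] tip [-4.70e-02  8.00e-04  5.38e-02  3.50e+01]
delta [-0.0012, -0.0009, 0.0077, 0.1, -4.0, -0.0] F [0.8 0.1 0.8] tip [-4.70e-02  8.00e-04  5.38e-02  3.50e+01]
```

Scaled: 0.0131 m / 0.5 = 0.0262, -0.0067 m / 0.5 = -0.0134, -8 degrees / 180 = -0.0444.

hand_motion([
  {"sx": -0.004,"sz": -0.003},
  {"sx": -0.0082,"sz": -0.0058},
  {"sx": -0.01,"sz": 0.002,"dry": -0.0111},
  {"sx": -0.0112,"sz": 0.01,"dry": -0.0222},
  {"sx": -0.0124,"sz": 0.018,"dry": -0.0333},
  {"sx": -0.0134,"sz": 0.0262,"dry": -0.0444},
  {"sx": -0.0134,"sz": 0.0262,"dry": -0.0444},
], lines="1,4")

```text
time_s: 9.75
tcp_pos: [0.4838, -0.0334, 0.1021]
eef_rot: [179.9, -26.9, 173.2]
contact_force: [0.1, 0.5, -0.6]
```

```bash
python3 - <<'E'
from h import *
from plant import r
go(-.0413,.0541,27)
c=r.capture("scene"); np.savez("scene2.npz",**c)
cv2.imwrite("pics/ins.png",cv2.resize(c["frame"][170:245,280:380],(800,600),interpolation=cv2.INTER_CUBIC)[:,:,::-1])
E
```

```text
delta [-0.0012, -0.001, 0.0001, 0.1, 0.1, -0.0] F [ 0.1  0.5 -0.6] tip [-4.22e-02  9.00e-04  5.50e-02  2.69e+01]
```

View pics/ins.png

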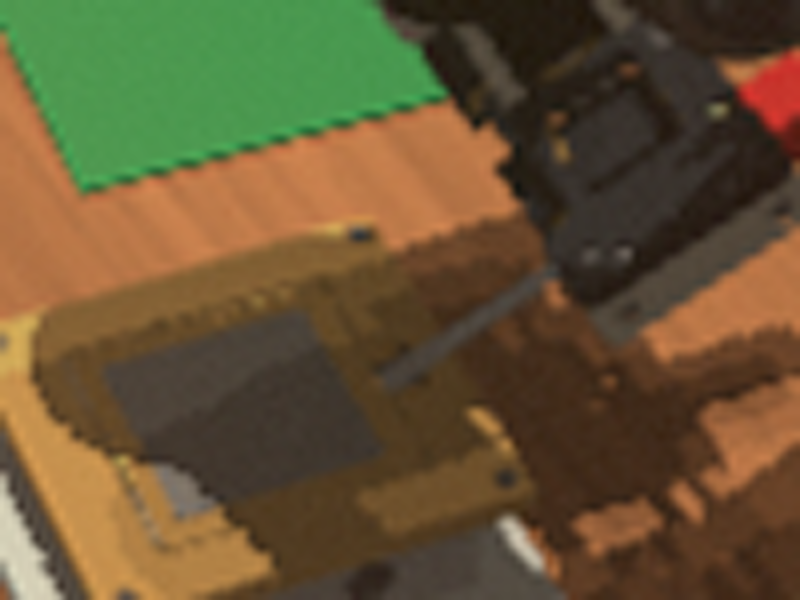

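The scene crop shows the blade lying in the notch, with its end at the lid's front edge at crop (388,385), so it is going under. I'll work out the levering waypoints.

```bash
python3 - <<'E'
from h import *
for x,z,a in((-41.,-8.6,27),(-40.5,-7.2,21),(-40,-4.4,14),(-40,-1.3,8),(-40,1.8,2),(-40,3.4,-1)):
    print(a,end=" "); go((x+1.3)/1e3,.0624+z/1e3,a)
E
```

```text
27 delta [-0.0027, -0.0009, -0.0001, 0.1, 0.0, -0.0] F [ 0.1 -0.4 -0.9] tip [-4.21e-02  9.00e-04  5.50e-02  2.70e+01]
21 delta [-0.004, -0.0009, 0.011, 0.1, -6.0, -0.0] F [ 0.1 -0.4 -0.9] tip [-4.21e-02  9.00e-04  5.50e-02  2.70e+01]
14 delta [-0.0065, -0.0009, 0.0225, 0.1, -13.0, -0.0] F [ 0.1 -0.4 -0.9] tip [-4.21e-02  9.00e-04  5.50e-02  2.70e+01]
8 delta [-0.0094, -0.001, 0.0316, 0.1, -19.0, -0.0] F [ 0.1 -0.4 -0.9] tip [-4.21e-02  9.00e-04  5.50e-02  2.70e+01]
2 delta [-0.0134, -0.001, 0.0402, 0.1, -25.0, -0.0] F [ 0.1 -0.4 -0.9] tip [-4.21e-02  9.00e-04  5.50e-02  2.70e+01]
-1 delta [-0.0159, -0.001, 0.0442, 0.1, -28.0, -0.0] F [ 0.1 -0.4 -0.9] tip [-4.21e-02  9.00e-04  5.50e-02  2.70e+01]
```

The manual's scale: shifts go in shares of 0.5 m and turns go in shares of 180 degrees. Converting my numbers, 0.011 m / 0.5 = 0.022, 0.0073 m / 0.5 = 0.0146, -6 degrees / 180 = -0.0333.

hand_motion([
  {"sx": -0.0026},
  {"sx": -0.0054},
  {"sx": -0.0062,"sz": 0.0074,"dry": -0.0111},
  {"sx": -0.0072,"sz": 0.0146,"dry": -0.0222},
  {"sx": -0.008,"sz": 0.022,"dry": -0.0333},
  {"sx": -0.008,"sz": 0.022,"dry": -0.0333},
], lines="1,4")

```text
time_s: 10.3
tcp_pos: [0.4831, -0.0335, 0.0905]
eef_rot: [179.9, -20.9, 173.2]
contact_force: [-0.8, 0.0, 3.0]
```

```bash
python3 - <<'E'
from h import *
for x,z,a in((-40,-4.4,14),(-40,-1.3,8),(-40,1.8,2),(-40,3.4,-1)):
    print(a,end=" "); go((x+1.3)/1e3,.0624+z/1e3,a)
E
```

```text
14 delta [-0.0008, -0.0008, 0.0117, 0.1, -6.9, -0.0] F [-0.8  0.   3. ] tip [-3.86e-02  7.00e-04  5.52e-02  2.09e+01]
8 delta [-0.0027, -0.0009, 0.0211, 0.1, -12.9, -0.0] F [-0.8  0.   3. ] tip [-3.86e-02  7.00e-04  5.52e-02  2.09e+01]
2 delta [-0.0058, -0.0009, 0.03, 0.1, -18.9, -0.1] F [-0.8  0.   3. ] tip [-3.86e-02  7.00e-04  5.52e-02  2.09e+01]
-1 delta [-0.0078, -0.0009, 0.0343, 0.1, -21.9, -0.1] F [-0.8  0.   3. ] tip [-3.86e-02  7.00e-04  5.52e-02  2.09e+01]
```

Contact force is as expected, so I'll lever on in small steps.

Scaled: 0.0117 m / 0.5 = 0.0234, 0.0078 m / 0.5 = 0.0156, -7 degrees / 180 = -0.0389.

hand_motion([
  {"sx": -0.0006,"sz": 0.0078,"dry": -0.0128},
  {"sx": -0.001,"sz": 0.0156,"dry": -0.0256},
  {"sx": -0.0016,"sz": 0.0234,"dry": -0.0389},
  {"sx": -0.0016,"sz": 0.0234,"dry": -0.0389},
], lines="1,4")

```text
time_s: 10.63
tcp_pos: [0.4793, -0.033, 0.0794]
eef_rot: [179.9, -13.9, 173.2]
contact_force: [-2.2, 0.6, 5.4]
```

```bash
python3 - <<'E'
from h import *
for x,z,a in((-40,-1.3,8),(-40,1.8,2),(-40,3.4,-1)):
    print(a,end=" "); go((x+1.3)/1e3,.0624+z/1e3,a)
E
```

```text
8 delta [-0.0011, -0.0009, 0.0096, 0.1, -5.9, -0.1] F [-2.2  0.6  5.4] tip [-3.90e-02  8.00e-04  5.83e-02  1.39e+01]
2 delta [-0.0031, -0.0009, 0.0189, 0.1, -11.9, -0.1] F [-2.2  0.6  5.4] tip [-3.90e-02  8.00e-04  5.83e-02  1.39e+01]
-1 delta [-0.0046, -0.0009, 0.0233, 0.1, -14.9, -0.1] F [-2.2  0.6  5.4] tip [-3.90e-02  8.00e-04  5.83e-02  1.39e+01]
```

Scaled: 0.0096 m / 0.5 = 0.0192, 0.0064 m / 0.5 = 0.0128, -6 degrees / 180 = -0.0333.

hand_motion([
  {"sx": -0.0008,"sz": 0.0064,"dry": -0.0111},
  {"sx": -0.0016,"sz": 0.0128,"dry": -0.0222},
  {"sx": -0.0022,"sz": 0.0192,"dry": -0.0333},
  {"sx": -0.0022,"sz": 0.0192,"dry": -0.0333},
], lines="1,4")

```text
time_s: 10.97
tcp_pos: [0.4781, -0.0329, 0.0698]
eef_rot: [179.9, -8.0, 173.1]
contact_force: [-1.9, -0.3, 6.2]
```

```bash
python3 - <<'E'
from h import *
for x,z,a in((-40,1.8,2),(-40,3.4,-1)):
    print(a,end=" "); go((x+1.3)/1e3,.0624+z/1e3,a)
E
```

```text
2 delta [-0.001, -0.0009, 0.0093, 0.1, -6.0, -0.1] F [-1.9 -0.3  6.2] tip [-3.87e-02  7.00e-04  6.11e-02  8.00e+00]
-1 delta [-0.002, -0.0009, 0.0139, 0.1, -9.0, -0.1] F [-1.9 -0.3  6.2] tip [-3.87e-02  7.00e-04  6.11e-02  8.00e+00]
```

Scaled: 0.0137 m / 0.5 = 0.0274, 0.0116 m / 0.5 = 0.0232, -9 degrees / 180 = -0.05.

hand_motion([
  {"sx": -0.0006,"sz": 0.0062,"dry": -0.0111},
  {"sx": -0.0012,"sz": 0.0124,"dry": -0.0222},
  {"sx": -0.002,"sz": 0.0186,"dry": -0.0333},
  {"sx": -0.003,"sz": 0.0232,"dry": -0.0417},
  {"sx": -0.004,"sz": 0.0274,"dry": -0.05},
  {"sx": -0.004,"sz": 0.0274,"dry": -0.05},
], lines="1,4")

```text
time_s: 11.47
tcp_pos: [0.4791, -0.0327, 0.056]
eef_rot: [179.9, 1.1, 173.1]
contact_force: [-2.1, 1.4, 7.2]
```

```bash
python3 - <<'E'
from h import *
from plant import r
go(-.0387,.0658,-1)
c=r.capture("scene"); c2=r.capture("top")
a=cv2.resize(c["frame"][170:245,270:370],(800,600),interpolation=cv2.INTER_CUBIC)
cv2.imwrite("pics/lev.png",a[:,:,::-1])
E
```

```text
delta [0.0009, -0.0011, 0.0002, 0.1, 0.1, -0.1] F [-2.1  1.4  7.2] tip [-3.78e-02  1.00e-03  6.62e-02 -1.10e+00]
```

View pics/lev.png

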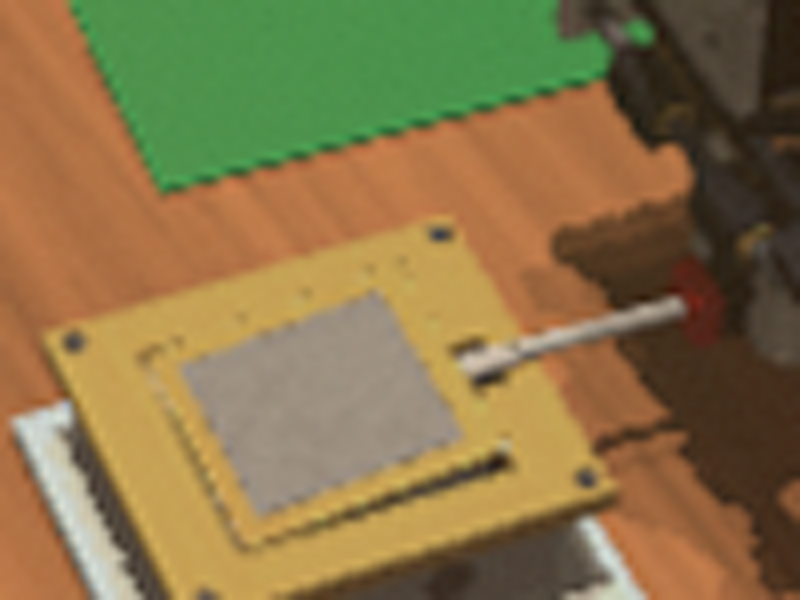

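The crop shows the lid's front edge clearly raised, with a dark gap at (500,465) and the blade under the edge at (470,360). The lid is off its catches, so now I'll compute the swing arc.

```bash
cat >> h.py <<'E'
def arc(ths,rhos,a=-1,off=3.0):
    for t,rho in zip(ths,rhos):
        c,s=np.cos(np.radians(t)),np.sin(np.radians(t))
        x=47-rho*c-off*s; z=-2+rho*s-off*c
        print(t,round(x,1),round(z,1),end=" "); go((x+1.3)/1e3,.0624+z/1e3,a)
E
python3 -c "
from h import *
arc([6,9,13,17,21,26,31,36],[87,86,85,84,83,82,81,80])"
```

```text
6 -39.8 4.1 delta [0.0006, -0.0011, -0.0004, 0.0, -0.1, -0.1] F [-3.   1.5  7.5] tip [-0.0379  0.001   0.066  -0.9   ]
9 -38.4 8.5 delta [-0.0009, -0.0011, -0.0048, 0.0, -0.1, -0.1] F [-3.   1.5  7.5] tip [-0.0379  0.001   0.066  -0.9   ]
13 -36.5 14.2 delta [-0.0029, -0.0011, -0.0104, 0.0, -0.1, -0.1] F [-3.   1.5  7.5] tip [-0.0379  0.001   0.066  -0.9   ]
17 -34.2 19.7 delta [-0.0053, -0.0011, -0.0159, 0.0, -0.1, -0.1] F [-3.   1.5  7.5] tip [-0.0379  0.001   0.066  -0.9   ]
21 -31.6 24.9 delta [-0.008, -0.0011, -0.0211, 0.0, -0.1, -0.1] F [-3.   1.5  7.5] tip [-0.0379  0.001   0.066  -0.9   ]
26 -28.0 31.3 delta [-0.0116, -0.0011, -0.0273, 0.0, -0.1, -0.1] F [-3.   1.5  7.5] tip [-0.0379  0.001   0.066  -0.9   ]
31 -24.0 37.1 delta [-0.0158, -0.0011, -0.0332, 0.0, -0.1, -0.1] F [-3.   1.5  7.5] tip [-0.0379  0.001   0.066  -0.9   ]
36 -19.5 42.6 delta [-0.0204, -0.0011, -0.0385, 0.0, -0.1, -0.1] F [-3.   1.5  7.5] tip [-0.0379  0.001   0.066  -0.9   ]
```

Scaled: -0.021 m / 0.5 = -0.042, -0.0185 m / 0.5 = -0.037.

hand_motion([
  {"sx": -0.001,"sz": -0.006},
  {"sx": -0.002,"sz": -0.012},
  {"sx": -0.004,"sz": -0.017},
  {"sx": -0.006,"sz": -0.022},
  {"sx": -0.008,"sz": -0.027},
  {"sx": -0.0106,"sz": -0.032},
  {"sx": -0.0132,"sz": -0.037},
  {"sx": -0.016,"sz": -0.042},
  {"sx": -0.016,"sz": -0.042},
], lines="1,6")

```text
time_s: 12.32
tcp_pos: [0.4862, -0.034, 0.0771]
eef_rot: [179.9, 1.0, 173.1]
contact_force: [-2.6, -0.3, -4.0]
gripper_width: 0.0255
gripper_force: 60.0
```

```bash
python3 - <<'E'
from h import *
from plant import r
c=r.capture("scene"); print(r.get_state()["moment"])
a=cv2.resize(c["frame"][160:240,270:380],(800,582),interpolation=cv2.INTER_CUBIC)
cv2.imwrite("pics/up.png",a[:,:,::-1])
arc([26,31,36,42,48,54,60],[82,81,80,79,78,77,76])
E
```

```text
[-0.09249607  1.40613955 -0.10648899]
26 -28.0 31.3 delta [-0.004, -0.0008, -0.0065, 0.1, 0.0, -0.1] F [-2.5 -1.2 -3.9] tip [-3.06e-02  5.00e-04  8.72e-02 -1.00e+00]
31 -24.0 37.1 delta [-0.0082, -0.0007, -0.0123, 0.1, 0.0, -0.1] F [-2.5 -1.2 -3.9] tip [-3.06e-02  5.00e-04  8.72e-02 -1.00e+00]
36 -19.5 42.6 delta [-0.0128, -0.0007, -0.0177, 0.1, 0.0, -0.1] F [-2.5 -1.2 -3.9] tip [-3.06e-02  5.00e-04  8.72e-02 -1.00e+00]
42 -13.7 48.6 delta [-0.0187, -0.0007, -0.0236, 0.1, 0.0, -0.1] F [-2.5 -1.2 -3.9] tip [-3.06e-02  5.00e-04  8.72e-02 -1.00e+00]
48 -7.4 54.0 delta [-0.025, -0.0007, -0.0288, 0.1, 0.0, -0.1] F [-2.5 -1.2 -3.9] tip [-3.06e-02  5.00e-04  8.72e-02 -1.00e+00]
54 -0.7 58.5 delta [-0.0319, -0.0007, -0.0333, 0.1, 0.0, -0.1] F [-2.5 -1.2 -3.9] tip [-3.06e-02  5.00e-04  8.72e-02 -1.00e+00]
60 6.4 62.3 delta [-0.039, -0.0006, -0.0369, 0.1, 0.0, -0.1] F [-2.5 -1.2 -3.9] tip [-3.06e-02  5.00e-04  8.72e-02 -1.00e+00]
```

View pics/up.png

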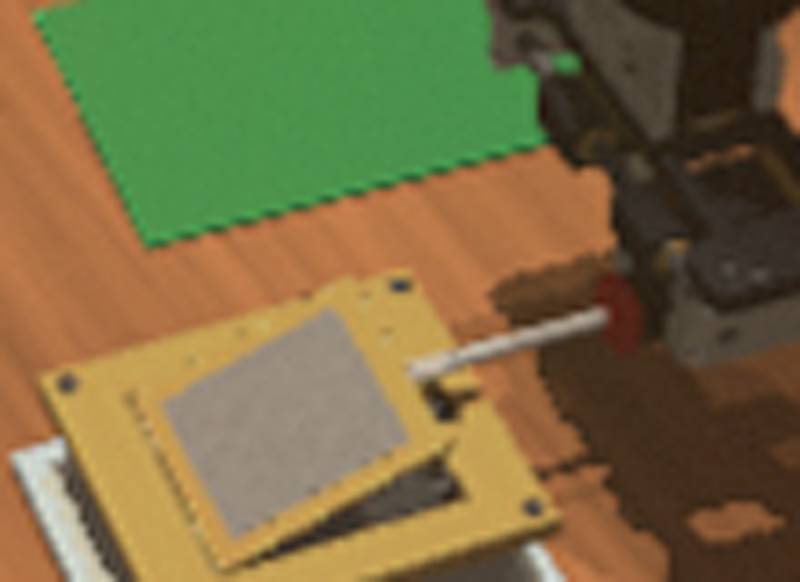

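The lid is up by roughly 20°, riding on the blade at (415,370). The tool holds in the grip, so I'll continue along the arc.

Scaled: -0.039 m / 0.5 = -0.078, -0.0369 m / 0.5 = -0.0738.

hand_motion([
  {"sx": -0.006,"sz": -0.008},
  {"sx": -0.012,"sz": -0.016},
  {"sx": -0.018,"sz": -0.025},
  {"sx": -0.0256,"sz": -0.0354},
  {"sx": -0.0314,"sz": -0.0414},
  {"sx": -0.0374,"sz": -0.0472},
  {"sx": -0.0436,"sz": -0.0524},
  {"sx": -0.05,"sz": -0.0576},
  {"sx": -0.057,"sz": -0.0622},
  {"sx": -0.0638,"sz": -0.0666},
  {"sx": -0.071,"sz": -0.0702},
  {"sx": -0.078,"sz": -0.0738},
], lines="1,6")

```text
time_s: 13.37
tcp_pos: [0.5247, -0.0384, 0.1146]
eef_rot: [179.9, 1.1, 173.1]
contact_force: [-4.6, 1.0, -1.8]
gripper_width: 0.0254
gripper_force: 60.0
```

```bash
python3 - <<'E'
from h import *
arc([66,72,78,84,90,96,102,108,112],[75,75,75,75,75,75,75,75,75])
E
```

```text
66 13.8 65.3 delta [-0.0069, -0.0009, -0.0029, 0.1, 0.1, -0.1] F [-4.6  1.  -1.8] tip [ 8.200e-03  7.000e-04  1.248e-01 -1.100e+00]
72 21.0 68.4 delta [-0.0142, -0.0008, -0.0058, 0.1, 0.1, -0.1] F [-4.6  1.  -1.8] tip [ 8.200e-03  7.000e-04  1.248e-01 -1.100e+00]
78 28.5 70.7 delta [-0.0218, -0.0008, -0.008, 0.1, 0.1, -0.1] F [-4.6  1.  -1.8] tip [ 8.200e-03  7.000e-04  1.248e-01 -1.100e+00]
84 36.2 72.3 delta [-0.0295, -0.0008, -0.0094, 0.1, 0.1, -0.1] F [-4.6  1.  -1.8] tip [ 8.200e-03  7.000e-04  1.248e-01 -1.100e+00]
90 44.0 73.0 delta [-0.0373, -0.0008, -0.01, 0.1, 0.1, -0.1] F [-4.6  1.  -1.8] tip [ 8.200e-03  7.000e-04  1.248e-01 -1.100e+00]
96 51.9 72.9 delta [-0.0452, -0.0008, -0.0098, 0.1, 0.1, -0.1] F [-4.6  1.  -1.8] tip [ 8.200e-03  7.000e-04  1.248e-01 -1.100e+00]
102 59.7 72.0 delta [-0.053, -0.0008, -0.0087, 0.1, 0.1, -0.1] F [-4.6  1.  -1.8] tip [ 8.200e-03  7.000e-04  1.248e-01 -1.100e+00]
108 67.3 70.3 delta [-0.0606, -0.0008, -0.0068, 0.1, 0.1, -0.1] F [-4.6  1.  -1.8] tip [ 8.200e-03  7.000e-04  1.248e-01 -1.100e+00]
112 72.3 68.7 delta [-0.0655, -0.0008, -0.0052, 0.1, 0.1, -0.1] F [-4.6  1.  -1.8] tip [ 8.200e-03  7.000e-04  1.248e-01 -1.100e+00]
```

Scaled: -0.0606 m / 0.5 = -0.1212, -0.056 m / 0.5 = -0.112.

hand_motion([
  {"sx": -0.0138,"sz": -0.0058},
  {"sx": -0.0284,"sz": -0.0116},
  {"sx": -0.0436,"sz": -0.016},
  {"sx": -0.059,"sz": -0.0188},
  {"sx": -0.0746,"sz": -0.02},
  {"sx": -0.0904,"sz": -0.0196},
  {"sx": -0.102,"sz": -0.018},
  {"sx": -0.112,"sz": -0.016},
  {"sx": -0.1212,"sz": -0.0136},
  {"sx": -0.1212,"sz": -0.0136},
], lines="1,6")

```text
time_s: 14.2
tcp_pos: [0.5853, -0.0457, 0.1219]
eef_rot: [179.9, 1.1, 173.1]
contact_force: [-0.7, -0.2, -1.7]
gripper_width: 0.0259
gripper_force: 60.0
```

```bash
python3 - <<'E'
from h import *
arc([108,112,116],[75,75,75])
E
```

```text
108 67.3 70.3 delta [0.0006, -0.0008, -0.0007, 0.1, 0.1, -0.1] F [-0.7 -0.2 -1.7] tip [ 6.920e-02  6.000e-04  1.321e-01 -1.100e+00]
112 72.3 68.7 delta [-0.0044, -0.0008, 0.001, 0.1, 0.1, -0.1] F [-0.7 -0.2 -1.7] tip [ 6.920e-02  6.000e-04  1.321e-01 -1.100e+00]
116 77.2 66.7 delta [-0.0092, -0.0008, 0.003, 0.1, 0.1, -0.1] F [-0.7 -0.2 -1.7] tip [ 6.920e-02  6.000e-04  1.321e-01 -1.100e+00]
```

Scaled: -0.005 m / 0.5 = -0.01, -0.004 m / 0.5 = -0.008.

hand_motion([
  {"sx": -0.004},
  {"sx": -0.008,"sz": 0.002},
  {"sx": -0.01,"sz": 0.002},
  {"sx": -0.01,"sz": 0.002},
], lines="1,4")

```text
time_s: 14.53
tcp_pos: [0.5884, -0.0463, 0.1209]
eef_rot: [179.9, 0.9, 173.1]
contact_force: [-3.8, 1.4, -0.9]
```

```bash
python3 - <<'E'
from h import *
from plant import r
arc([116],[75])
c=r.capture("scene"); cv2.imwrite("pics/back.png",cv2.resize(c["frame"][130:260,240:400],(800,650),interpolation=cv2.INTER_CUBIC)[:600,:,::-1])
E
```

```text
116 77.2 66.7 delta [-0.0061, -0.0006, 0.002, 0.1, -0.1, -0.1] F [-3.8  1.4 -0.9] tip [ 7.240e-02  4.000e-04  1.309e-01 -9.000e-01]
```

View pics/back.png

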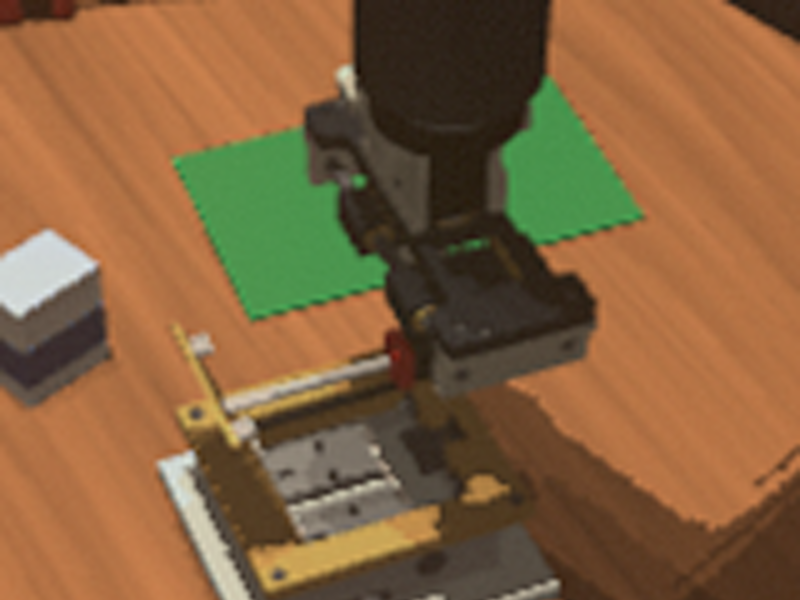

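The lid stands open with the blade end against its face at (230,405), close to the stop. I'll push a little more to seat it.

Scaled: -0.003 m / 0.5 = -0.006, -0.002 m / 0.5 = -0.004.

hand_motion([
  {"sx": -0.002},
  {"sx": -0.004,"sz": 0.001},
  {"sx": -0.006,"sz": 0.002},
  {"sx": -0.006,"sz": 0.002},
  {"sx": -0.006,"sz": 0.002},
], lines="1,4")

```text
time_s: 15.0
tcp_pos: [0.5889, -0.0467, 0.1197]
eef_rot: [180.0, 0.7, 173.1]
contact_force: [-12.4, 3.0, 4.1]
```

```bash
python3 - <<'E'
from h import *
arc([116],[75])
E
```

```text
116 77.2 66.7 delta [-0.0056, -0.0002, 0.0007, 0.0, -0.3, -0.1] F [-12.4   3.    4.1] tip [ 0.0729 -0.      0.1292 -0.7   ]
```

Scaled: -0.2 m / 0.5 = -0.4, -0.09 m / 0.5 = -0.18.

hand_motion([
  {"sx": 0.02},
  {"sx": 0.06},
  {"sx": 0.12,"sz": -0.02},
  {"sx": 0.18,"sz": -0.04},
  {"sx": 0.21,"sy": -0.04,"sz": -0.04},
  {"sx": 0.21,"sy": -0.11,"sz": -0.04},
  {"sx": 0.21,"sy": -0.18,"sz": -0.04},
  {"sx": 0.21,"sy": -0.25,"sz": -0.04},
  {"sx": 0.21,"sy": -0.32,"sz": -0.04},
  {"sx": 0.21,"sy": -0.38,"sz": -0.04},
  {"sx": 0.21,"sy": -0.4,"sz": -0.04},
], lines="1,4")

```text
time_s: 15.92
tcp_pos: [0.4636, -0.2357, 0.1387]
eef_rot: [180.0, 1.2, 173.0]
contact_force: [0.2, -0.3, -1.5]
```

```bash
python3 -c "
from h import *
print(delta([.468,-.292,.03],[180,0,173.2]).tolist())"
```

```text
[-0.009, -0.0554, 0.1088, 0.0, 1.2, -0.2]
```

Scaled: 0.108 m / 0.5 = 0.216, 0.1 m / 0.5 = 0.2, 1.1 degrees / 180 = 0.0061.

hand_motion([
  {"sx": -0.004,"sy": -0.04,"sz": 0.03,"dry": 0.0011},
  {"sx": -0.008,"sy": -0.08,"sz": 0.07,"dry": 0.0028},
  {"sx": -0.014,"sy": -0.108,"sz": 0.12,"dry": 0.0044},
  {"sx": -0.018,"sy": -0.11,"sz": 0.17,"dry": 0.0061},
  {"sx": -0.018,"sy": -0.11,"sz": 0.2,"dry": 0.0061},
  {"sx": -0.018,"sy": -0.11,"sz": 0.216,"dry": 0.0061},
  {"sx": -0.018,"sy": -0.11,"sz": 0.216,"dry": 0.0061},
  {"sx": -0.018,"sy": -0.11,"sz": 0.216,"dry": 0.0061},
], lines="1,4")

```text
time_s: 16.58
tcp_pos: [0.4684, -0.2883, 0.0307]
eef_rot: [179.9, -0.0, 173.2]
contact_force: [1.3, 0.1, -1.8]
```

```bash
python3 - <<'E'
from h import *
from plant import r
print(r.get_state()["tcp_pos"],r.get_state()["moment"])
c=r.capture("scene"); cv2.imwrite("pics/low.png",cv2.resize(c["frame"][130:220,250:390],(800,514),interpolation=cv2.INTER_CUBIC)[:,:,::-1])
E
```

```text
[ 0.46839519 -0.28829647  0.0307187 ] [-0.0452951  -0.07717539 -0.02060239]
```

View pics/low.png

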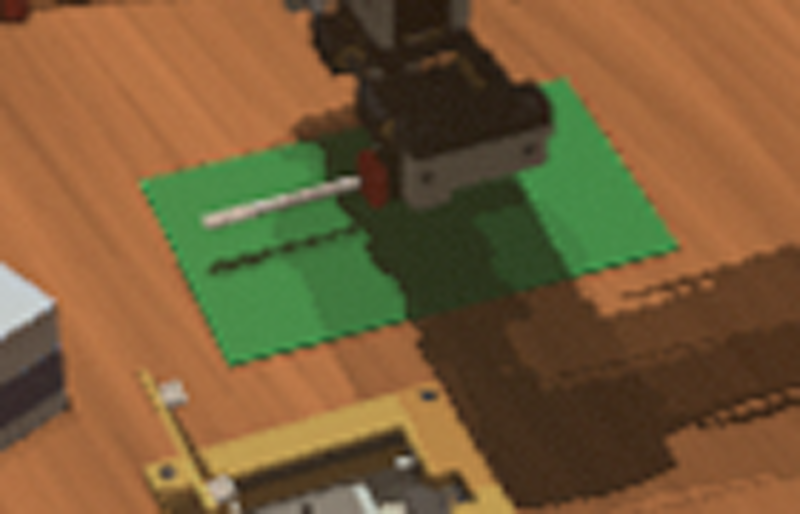

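The crop shows the lid still standing open and the tool hanging over the mat. The shadow runs parallel to the shank, so it is about level. I'll lower it gently.

Scaled: 0.0215 m / 0.5 = 0.043, 0.0205 m / 0.5 = 0.041.

hand_motion([
  {"sz": 0.012},
  {"sz": 0.024},
  {"sz": 0.032},
  {"sz": 0.038},
  {"sz": 0.041},
  {"sz": 0.043},
  {"sz": 0.043},
], lines="1,4")

```text
time_s: 17.22
tcp_pos: [0.4678, -0.2883, 0.0085]
eef_rot: [179.9, -0.1, 173.1]
contact_force: [0.5, 0.2, -0.9]
```

Scaled: 0.0015 m / 0.5 = 0.003, 0.001 m / 0.5 = 0.002.

hand_motion([
  {"sz": 0.001},
  {"sz": 0.002},
  {"sz": 0.003},
  {"sz": 0.003},
], lines="1,4")

```text
time_s: 17.55
tcp_pos: [0.468, -0.2884, 0.008]
eef_rot: [179.9, -0.0, 173.1]
contact_force: [-2.4, 2.5, 5.2]
```

Contact came at the height where it was picked up. Releasing and withdrawing.

hand_motion([
  {},
  {},
  {},
  {},
  {},
  {},
], jaw=0.06, lines="1,6")

```text
time_s: 18.05
tcp_pos: [0.4678, -0.2883, 0.0072]
eef_rot: [179.9, -0.1, 173.1]
contact_force: [-0.1, 0.4, -0.2]
gripper_width: 0.0582
gripper_force: 0.0
```

hand_motion([
  {"sz": -0.02},
  {"sz": -0.06},
  {"sz": -0.12},
  {"sz": -0.2},
  {"sz": -0.26},
  {"sz": -0.3},
  {"sz": -0.3},
  {"sz": -0.3},
], lines="1,6")

```text
time_s: 18.72
tcp_pos: [0.4687, -0.2887, 0.1594]
eef_rot: [179.9, 0.1, 173.1]
contact_force: [-0.7, 0.5, -0.1]
gripper_width: 0.0599
gripper_force: 0.0
```

```bash
python3 - <<'E'
from h import *
from plant import r
c=r.capture("scene"); f=c["frame"]; H,S,V=cv2.split(cv2.cvtColor(f,cv2.COLOR_RGB2HSV))
red=((H<8)|(H>172))&(S>120); red[:,:270]=0;red[:,380:]=0;red[:135]=0;red[200:]=0
for p in comps(red,2,30): w=depth(c,p); print(p.mean(0),len(p),w.mean(0).round(3),np.percentile(w[:,2],[5,95]).round(3),cv2.minAreaRect(plane(c,p,.02)[:,:2].astype(np.float32)))
W=depth(c,np.argwhere(np.ones(f.shape[:2]))[:,::-1]); B=Ro.from_euler("z",BOX["yaw"],degrees=True)
Wb=B.inv().apply(W-np.r_[BOX["c"],0]); m=(abs(Wb[:,1])<.045)&(Wb[:,0]>.04)&(Wb[:,0]<.12)&(Wb[:,2]>.085)&(Wb[:,2]<.17)
q=Wb[m]; print(len(q),"lid slope",np.degrees(np.arctan2(*np.polyfit(q[:,2],q[:,0],1)[:1],1)),q.min(0).round(3),q.max(0).round(3))
E
```

```text
[331.67948718 161.64102564] 156 [ 0.439 -0.276  0.024] [0.01  0.033] ((0.43809476494789124, -0.281109094619751), (0.041534826159477234, 0.07083374261856079), 84.01825714111328)
[315.         165.67647059] 34 [ 0.493 -0.286  0.023] [0.01  0.033] ((0.4910651445388794, -0.28860634565353394), (0.0392468087375164, 0.012640219181776047), 75.74331665039062)
134 lid slope 18.853602912967123 [ 0.054 -0.045  0.086] [0.082 0.045 0.154]
```

The driver lies flat at the mat's centre, and the lid leans about 19° past vertical, which is 1.9 rad and at its stop. Handing in.

```bash
python3 -c "
from plant import r
print(r.close_job())"
```

```text
the job is handed in; nothing more can be done
None
```

The lid was levered off its catches and swung back to its stop (about 1.9 rad), the screwdriver lies flat on the green mat, the tray, switch plate and carton were never approached, and the job is handed in (no verdict was returned).

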